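# Close a covered button with one turn of the press wheel

### The arm

A 6-joint arm with a two-finger parallel gripper is mounted at the origin on the work surface. World frame = base frame: x ahead of the robot, y to its left, z up, the work surface at z = 0. Lengths are in m, angles in rad, forces in N, time in s.
With the tool pointing down it reaches from about 0.3 to 0.775 m from the base axis. Payload 14.6 kg.
Tool frame: the origin (TCP) lies midway between the tips of the shut fingers; the grasp point (between the pads) lies 19 mm behind it (ctrl.hold_point_z is the distance from the TCP to the grasp point, in m); z points along the fingers, x is the direction in which the jaws open and shut, and the axes are right-handed (so a half turn about z gives the same grasp; the last joint's range is limited). The gripper opens to 94 mm and grips with 3 to 60 N. Pads are 16 mm wide; open, the fingers measure 119 mm over their backs; the gripper's body (75 mm by 177 mm) begins 78 mm behind the grasp point.
Start: joints at [1.111, 0.3, 1.521, -0, 1.321, -0.067], TCP at [0.211, 0.508, 0.205] pointing down, gripper open.
Joint ranges: [-3.03, 3.03], [-0.79, 2.21], [0.23, 2.52], [-1.04, 4.18], [0, 3.07], [-2.55, 2.55]. Speed limits (rad/s): [2.22, 2.22, 2.57, 3.14, 3.14, 3.14].

### API

Orientations are given as [roll, pitch, yaw] about the fixed x, y, z axes, in that order (R = Rz(yaw) Ry(pitch) Rx(roll)).
In Python, from station import ctrl, viewer, ticket, nets gives the robot as it stands.
- The arm moves only by the tool carry_out, never from a script. Its argument "commands" is one flat list of numbers, 7 for each row, row after row: the closure, from -1 (fully open) to 1 (shut), so that 0 is half open, then the shift along the world's x, y, z in cm, then the turn, a rotation vector about the world's x, y, z in rad. In form: [gripper, tx, ty, tz, ax, ay, az, gripper, tx, ty, tz, ax, ay, az, ...]. A call has 1 to 12 rows; each row is the pose to reach, as a shift and turn from the pose measured when the call began; what a row does not reach only later rows make up. A row lasts 1/12 s, in which the tool goes at most 41.7 mm and 7.16 degrees, less where a joint would pass 70% of its speed; a pose out of reach is approached as far as the arm can. A call with a gripper value outside its range is refused whole. The fingers move at their own pace and stop on an object; "force" is the grip in N (left out, the last holds). Time passes only in rows, so rows that repeat a pose let the fingers close. It gives the time, the measured TCP pose, the force and the opening at its end, in the units of the state.
- ctrl.get_obs(): the state, without advancing time (a new reading comes with each control period).
- viewer.camera(name): name is "scene" or "side" or "wrist"; returns (picture, depth): 384x512x3 uint8, blue, green, red; 384x512 float32, m along the optical axis (not along the pixel's ray), 0 where there is no reading.
- viewer.camera_info(name): a dict with "fx", "fy", "cx", "cy" (pixels), "D" ([k1, k2, p1, p2, k3] as OpenCV has them; the pictures are not rectified), "R" (3x3) and "t" (3): a world point X has camera coordinates R X + t. Camera axes: x right, y down, z forward; pixel columns grow to the right and rows downward; lengths in m; the calibration is good to about 2 mm. A picture is of the moment at which its call begins: read the wrist's pose just before it. camera_info takes no time and is no camera call; for the wrist camera it gives the pose at the moment of the call.
- ticket.hand_in(): hands the job in, once; it reports no verdict.
Trained networks look in the newest picture that a camera, given by its name, has taken for a name from the list of things; names that differ only in an ending like _2 or _b are one class to them, and where a whole thing is asked for, a point or a joint stands for the part that bears it (a point fixed in the world has none). Each returns a list of dicts, best first, with "confidence" (0 to 1); they miss things now and then, are a little off and sometimes report something else, mostly with a low value. They report only what shows in the picture. A call takes as long as a camera call.
- nets.silhouettes(camera, thing): "region" (384x512 bool, what is visible of it) and "extent" ([left, top, right, bottom] in pixels, round what is visible of it).
The state is a dict: "time_s": time; "qpos": joint angles; "joint_vel": joint speeds; "tau": joint torques, N m; "ee_pos": TCP position; "eef_rot": TCP orientation; "force": force on the tool from outside, world axes, zero at the start; "moment": the same for the moment, N m; "grip_width": finger opening in m.
Only numpy, scipy, OpenCV 4.12 (cv2) and the standard library are available. Lean on these libraries where they do the work, as an engineer would, in place of code of your own. Each camera call takes 0.05 s, during which the arm holds its last target. There are 200 camera calls.

### The job

A button is loaded in the small bench press: close it by pushing the upright wooden handle of the green hand wheel round with your fingers, clockwise seen from above, through exactly one full turn, so that the handle comes back to the red pointer and not beyond it. Push gently and do not grip the handle; leave the punch, the spring die and the jar where they stand, and finish clear of everything.

Things in the scene. Friction and masses are not known exactly. Their poses are not given: they have to be found in the camera images.
- press: Black two-pillar bench press, bolted down, 195 mm high without the handle, round base 170 mm across. Origin: centre of the base on the table; the wheel's upright axis passes through it. z is up; x points from the axis towards the red pointer. It may stand turned to any direction.
- wheel (a joint): Turn of the green hand wheel, rad: 0 at the start (handle in line with the red pointer), growing clockwise seen from above, 6.283 after one full turn. It cannot turn back below 0; nothing stops it at one turn (a stop comes only at 7.6). It stays where it is left, without coasting; its drag is about 0.22 N m, a push of about 3 N at the handle along the circle.
- wheel_hub (a point): Centre of the green hand wheel, on its upright axis, 190 mm above the table. The wheel lies level, 174 mm across, rim bar 14 mm thick with its top 197 mm above the table, three spokes, hub nut top at 204 mm; it does not rise or sink as it turns (a ram below it comes down 12 mm per turn).
- handle: The handle with its origin at its foot: the same handle as handle_mid, which lies 36 mm above this origin. It spins freely on its own upright pin.
- handle_mid (a point): Middle of the upright wooden handle that stands on the rim, 80 mm from the wheel's axis, above the end of one spoke. Handle about 26 mm in diameter, from 196 mm to 261 mm above the table; this point is 232 mm above the table.
- pointer (a point): Middle of the red pointer tongue (46 mm long radially, 18 mm wide), fixed to the press just outside the rim, 120 mm from the wheel's axis (its outer end at 143 mm), top 195 mm above the table, so lower than the handle's grip.
- punch: Bystander: loose upright wooden punch, 32 mm across, 96 mm high. Origin: centre of its underside.
- spring_die: Bystander: loose die, dark round foot 68 mm across with a steel spring head, 57 mm high. Origin: centre of its underside.
- jar: Bystander: loose small jar with steel lid, 56 mm across, 75 mm high. Origin: centre of its underside.

How it is judged:
By the outcome, as a careful person would: the job done as asked, in the order asked, and still so for the second after the job is handed in, with the robot touching nothing.
It also fails if it takes over 51 s, if anything falls off the work surface, if the arm or the gripper's body presses on something with over 40 N, if the wrist force passes 120 N, or if a joint passes its speed limit or range.

## Working session

There is one attempt and no reset: what is moved stays moved. The work goes in short steps, Python scripts to look and compute and a tool call to move; the robot and the scene stay as the last step left them, time stands still between calls to the robot, and variables do not carry over. Pictures are saved under pics/ and viewed, about 8 in all and at most 12, crops included, and the job is handed in when it is done.

Besides the shell and the picture viewer there is one more tool, called after ">>>" as name(argument=value, ...), one argument or row to a line, values as JSON. carry_out: Moves the arm, as the interface text tells. Its arguments: {"type":"object","properties":{"commands":{"type":"array","items":{"type":"number"}},"force":{"type":"number"}},"required":["commands"]}

```bash
mkdir -p pics; ls; python3 - <<'E'
from station import ctrl, viewer, ticket, nets
import cv2, numpy as np
print(ctrl.get_obs())
ims=[]
for c in ["scene","side"]:
    p,d=viewer.camera(c); ims.append(p); i=viewer.camera_info(c); np.savez(f'{c}.npz',p=p,d=d,**i)
    for th in ["handle_mid","press","pointer","wheel","wheel_hub","punch","spring_die","jar"]:
        try:
            for r in nets.silhouettes(c,th)[:1]:
                m=r["region"]&(d>0); v,u=np.nonzero(m)
                K=np.array([[i["fx"],0,i["cx"]],[0,i["fy"],i["cy"]],[0,0,1]])
                n=cv2.undistortPoints(np.c_[u,v].astype(float)[:,None],K,np.array(i["D"]))[:,0]
                X=(np.c_[n,np.ones(len(n))]*d[v,u][:,None]-i["t"])@np.array(i["R"])
                print(c,th,round(r["confidence"],2),r["extent"],len(v),np.median(X,0).round(3),np.percentile(X,3,0).round(3),np.percentile(X,97,0).round(3))
        except Exception as e: print(c,th,e)
cv2.imwrite("pics/a.png",cv2.resize(np.vstack(ims),None,fx=.78,fy=.78))
E
```

```text
pics
{'time_s': 0.0, 'qpos': array([ 1.11141042e+00,  3.00480051e-01,  1.52156753e+00,  2.70157211e-06,
        1.32072843e+00, -6.65872020e-02]), 'joint_vel': array([-0.00155707,  0.00046023, -0.00117286, -0.0013523 , -0.00150565,
        0.00033367]), 'tau': array([-9.87253079e-04, -5.31811702e+01, -3.52736807e+01,  7.07417889e-02,
        2.43889284e-02, -8.96769575e-05]), 'ee_pos': array([0.21040419, 0.50787634, 0.20488716]), 'eef_rot': array([-3.14151130e+00,  1.18056754e-03,  1.17799700e+00]), 'force': array([0.27895422, 0.52050831, 0.00810874]), 'moment': array([-0.0229672 , -0.02254918, -0.00837306]), 'grip_width': 0.09398268725822524}
scene handle_mid 0.74 [209.9, 179.9, 223.4, 207.2] 220 [ 0.615 -0.077  0.234] [ 0.6   -0.085  0.199] [ 0.621 -0.062  0.26 ]
scene press 0.6 [151.5, 183.8, 242.9, 284.9] 4488 [ 0.613 -0.155  0.146] [ 0.51  -0.225  0.004] [ 0.667 -0.042  0.226]
scene pointer 0.91 [150.2, 182.4, 237.6, 287.0] 4520 [ 0.614 -0.156  0.148] [ 0.514 -0.226  0.006] [ 0.667 -0.049  0.226]
scene wheel_hub 0.68 [151.8, 180.6, 241.7, 286.3] 4719 [ 0.612 -0.152  0.141] [ 0.4
[... 660 characters left out ...]
26.7, 184.1, 316.7, 335.3] 7765 [ 0.582 -0.168  0.089] [ 0.508 -0.231  0.008] [ 0.653 -0.078  0.215]
side wheel 0.96 [223.7, 187.2, 312.9, 267.4] 2341 [ 0.591 -0.16   0.195] [ 0.505 -0.233  0.182] [ 0.659 -0.075  0.25 ]
side wheel_hub 0.75 [226.0, 187.0, 315.2, 334.2] 7775 [ 0.583 -0.168  0.092] [ 0.508 -0.231  0.009] [ 0.655 -0.077  0.217]
side punch 0.67 [224.5, 336.1, 241.9, 383.2] 621 [ 0.495 -0.332  0.056] [ 0.483 -0.336  0.006] [ 0.508 -0.319  0.096]
side spring_die 0.79 [174.1, 253.8, 204.5, 284.8] 751 [ 0.414 -0.054  0.026] [ 0.385 -0.072  0.003] [ 0.442 -0.022  0.058]
side jar 0.85 [335.4, 292.9, 366.1, 338.7] 1127 [ 0.739 -0.244  0.05 ] [ 0.718 -0.257  0.001] [ 0.769 -0.209  0.075]
```

View pics/a.png

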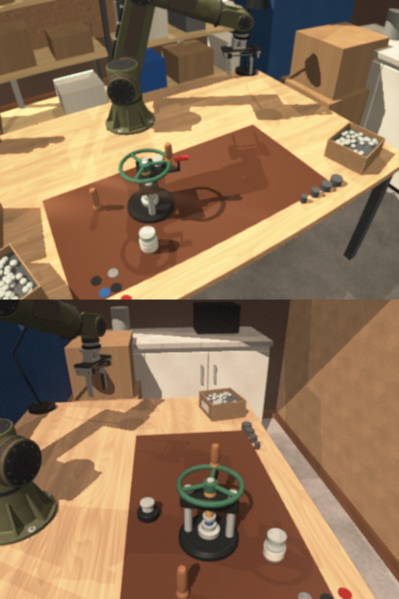

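```bash
cat > h.py <<'E'
import cv2, numpy as np
from scipy.optimize import least_squares
def cloud(p,d,i):
    v,u=np.nonzero(d>0)
    K=np.array([[i["fx"],0,i["cx"]],[0,i["fy"],i["cy"]],[0,0,1]])
    n=cv2.undistortPoints(np.c_[u,v].astype(float)[:,None],K,np.array(i["D"]))[:,0]
    X=(np.c_[n,np.ones(len(n))]*d[v,u][:,None]-i["t"])@np.array(i["R"])
    h=cv2.cvtColor(p,cv2.COLOR_BGR2HSV)[v,u]
    return X,h.astype(int),u,v
def circ(P,r=None):
    f=(lambda q:np.hypot(*(P-q[:2]).T)-(q[2] if r is None else r))
    s=least_squares(f,[*P.mean(0),r or .08],loss='soft_l1',f_scale=.003); return s.x, np.sqrt(np.mean(s.fun**2))
def measure(p,d,i,name):
    X,h,u,v=cloud(p,d,i)
    g=(h[:,0]>40)&(h[:,0]<90)&(h[:,1]>60)&(X[:,2]>.18)&(X[:,2]<.21)&(X[:,0]>.4)
    print(name,'green',g.sum(),X[g].min(0).round(3),X[g].max(0).round(3))
    if g.sum()>50: 
        G=X[g]; c,e=circ(G[:,:2]); r=np.hypot(*(G[:,:2]-c[:2]).T); k=abs(r-.08)<.012
        print(' circle',c.round(4),circ(G[k][:,:2]))
    red=((h[:,0]<8)|(h[:,0]>172))&(h[:,1]>130)&(X[:,2]>.17)&(X[:,2]<.21)
    print(' red',red.sum(),X[red].mean(0).round(4) if red.any() else '', (u[red].mean(),v[red].mean()) if red.any() else '')
    w=(X[:,2]>.212)&(X[:,2]<.262)&(np.hypot(X[:,0]-.583,X[:,1]+.155)<.13)
    if w.sum()>20:
        c,e=circ(X[w][:,:2],.013); print(' handle',w.sum(),c[:2].round(4),e,'mean',X[w].mean(0).round(4),'ztop',X[w,2].max())
E
python3 - <<'E'
from h import *
for c in ["scene","side"]:
    z=np.load(c+'.npz'); measure(z['p'],z['d'],z,c)
E
```

```text
scene green 896 [ 0.505 -0.235  0.18 ] [ 0.673 -0.07   0.199]
 circle [ 0.5875 -0.1509  0.0758] (array([ 0.58875515, -0.15004456,  0.07879973]), np.float64(0.0033129236719456963))
 red 108 [ 0.6209 -0.0354  0.1931] (np.float64(231.49074074074073), np.float64(202.9537037037037))
 handle 181 [ 0.6055 -0.0719] 0.0029052683930455995 mean [ 0.614  -0.0759  0.2392] ztop 0.26142440940929385
side green 1766 [ 0.497 -0.237  0.18 ] [ 0.666 -0.068  0.199]
 circle [ 0.5823 -0.1534  0.0769] (array([ 0.58203607, -0.15423148,  0.07906425]), np.float64(0.003278697674164007))
 red 1 [ 0.632  -0.0163  0.1917] (np.float64(282.0), np.float64(199.0))
 handle 257 [ 0.6067 -0.0715] 0.0026505423036227434 mean [ 0.605  -0.0812  0.2386] ztop 0.26150930826461927
```

The handle is near (0.606, -0.072) and the wheel axis near (0.584, -0.153). The red pointer is at about 73°, which agrees with the handle's direction. In the scene picture the press stands in mid-mat with the handle and red pointer at about (175,155). In the side picture the handle is at (214,455). I'll shut the fingers and go above the place, starting behind the handle.

>>> carry_out(
  commands=[1, 6, -10, 10, 0, 0, 0, 1, 33, -53, 17, 0, 0, 0, 1, 33, -53, 17, 0, 0, 0, 1, 33, -53, 17, 0, 0, 0, 1, 33, -53, 17, 0, 0, 0, 1, 33, -53, 17, 0, 0, 0, 1, 33, -53, 17, 0, 0, 0, 1, 33, -53, 17, 0, 0, 0, 1, 33, -53, 17, 0, 0, 0, 1, 33, -53, 17, 0, 0, 0, 1, 33, -53, 17, 0, 0, 0, 1, 33, -53, 17, 0, 0, 0],
  force=10,
)

```text
time_s: 1.9
ee_pos: [0.4632, 0.1009, 0.3408]
eef_rot: [3.141, -0.0, 1.178]
force: [0.3, 0.7, 0.6]
grip_width: 0.0177
```

>>> carry_out(
  commands=[1, 5, -8, 2, 0, 0, 0, 1, 10, -16, 2, 0, 0, 0, 1, 10, -16, 2, 0, 0, 0, 1, 10, -16, 2, 0, 0, 0, 1, 10, -16, 2, 0, 0, 0, 1, 10, -16, 2, 0, 0, 0],
)

```text
time_s: 2.4
ee_pos: [0.5646, -0.063, 0.3597]
eef_rot: [-3.141, 0.0, 1.174]
force: [-0.1, 0.0, -1.4]
grip_width: 0.0003
```

```bash
python3 - <<'E'
from h import *
from station import ctrl, viewer
print(ctrl.get_obs()['ee_pos'],ctrl.get_obs()['qpos'])
i=viewer.camera_info("wrist"); p,d=viewer.camera("wrist"); measure(p,d,i,'wrist')
i2=viewer.camera_info("scene"); p2,d2=viewer.camera("scene"); measure(p2,d2,i2,'scene')
cv2.imwrite("pics/b.png",np.vstack([cv2.resize(p,(400,300)),cv2.resize(p2[120:312,100:356],(400,300))]))
E
```

```text
[ 0.5646198  -0.06299798  0.35967804] [-1.75429325e-01  2.81393932e-01  1.19470498e+00 -3.24672997e-04
  1.66627569e+00 -1.34947246e+00]
wrist green 6254 [ 0.497 -0.234  0.18 ] [ 0.668 -0.063  0.198]
 circle [ 0.5801 -0.1506  0.0743] (array([ 0.58169176, -0.14816025,  0.07844902]), np.float64(0.0038589396984777787))
 red 713 [ 0.6175 -0.0349  0.193 ] (np.float64(300.46283309957926), np.float64(203.69705469845724))
 handle 452 [ 0.608  -0.0741] 0.0009574088771107744 mean [ 0.5981 -0.0697  0.2386] ztop 0.25769217000979144
scene green 875 [ 0.504 -0.234  0.18 ] [ 0.673 -0.071  0.2  ]
 circle [ 0.5877 -0.151   0.0761] (array([ 0.58877218, -0.15003313,  0.07894337]), np.float64(0.003211361431799075))
 red 107 [ 0.6208 -0.0354  0.193 ] (np.float64(231.44859813084113), np.float64(202.94392523364485))
 handle 183 [ 0.6058 -0.0717] 0.0030178306732980614 mean [ 0.6142 -0.0758  0.2394] ztop 0.26199378234254816
```

View pics/b.png

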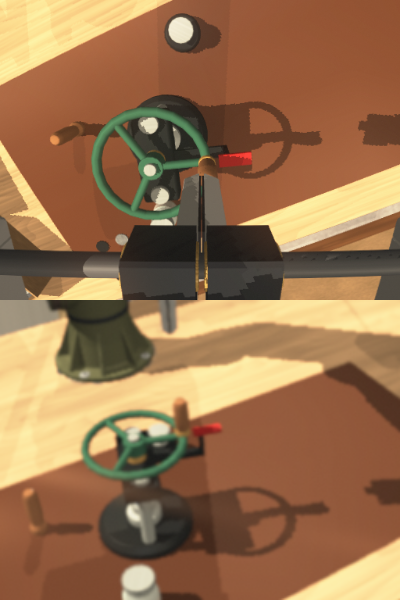

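The wrist picture shows the handle at (207,165) in line with the red pointer at (235,159), and the closed fingers just beside it. From this view the axis is at about (0.5835, -0.150), and both handle and pointer are at about 73°. Next I descend behind the handle.

>>> carry_out(
  commands=[1, 0, -0.3, -4, 0, 0, 0, 1, 0, -0.3, -8, 0, 0, 0, 1, 0, -0.3, -11, 0, 0, 0, 1, 0, -0.3, -13, 0, 0, 0, 1, 0, -0.3, -14, 0, 0, 0, 1, 0, -0.3, -14.2, 0, 0, 0],
)

```text
time_s: 3.0
ee_pos: [0.5626, -0.0615, 0.2171]
eef_rot: [-3.139, 0.0, 1.178]
force: [0.5, 0.9, 0.4]
grip_width: 0.0006
```

```bash
cat > arc.py <<'E'
import sys,numpy as np
from station import ctrl
# usage: from-angle to-angle rows : shifts (cm) from the present pose along the circle
a,b,n=float(sys.argv[1]),float(sys.argv[2]),int(sys.argv[3])
o=ctrl.get_obs(); e=o['ee_pos']; C=np.array([.5835,-.150]); r=float(sys.argv[4]) if len(sys.argv)>4 else .08
print(e.round(4),'ang',np.degrees(np.arctan2(*(e[:2]-C)[::-1])).round(1),'r',np.hypot(*(e[:2]-C)).round(4),'F',o['force'].round(1))
L=[]
for t in np.radians(np.linspace(a,b,n+1)[1:]):
    s=np.r_[C+r*np.array([np.cos(t),np.sin(t)])-e[:2],.218-e[2]]*100; L+=[1,*s.round(1).tolist(),0,0,0]
print(L)
E
python3 arc.py 101 41 12
```

```text
[ 0.5626 -0.0615  0.2171] ang 103.3 r 0.0909 F [0.5 0.9 0.4]
[1, 1.3, -0.9, 0.1, 0, 0, 0, 1, 2.0, -0.9, 0.1, 0, 0, 0, 1, 2.7, -0.9, 0.1, 0, 0, 0, 1, 3.3, -0.9, 0.1, 0, 0, 0, 1, 4.0, -1.1, 0.1, 0, 0, 0, 1, 4.7, -1.3, 0.1, 0, 0, 0, 1, 5.3, -1.5, 0.1, 0, 0, 0, 1, 6.0, -1.9, 0.1, 0, 0, 0, 1, 6.6, -2.2, 0.1, 0, 0, 0, 1, 7.1, -2.6, 0.1, 0, 0, 0, 1, 7.6, -3.1, 0.1, 0, 0, 0, 1, 8.1, -3.6, 0.1, 0, 0, 0]
```

>>> carry_out(
  commands=[1, 1.3, -0.9, 0.1, 0, 0, 0, 1, 2.0, -0.9, 0.1, 0, 0, 0, 1, 2.7, -0.9, 0.1, 0, 0, 0, 1, 3.3, -0.9, 0.1, 0, 0, 0, 1, 4.0, -1.1, 0.1, 0, 0, 0, 1, 4.7, -1.3, 0.1, 0, 0, 0, 1, 5.3, -1.5, 0.1, 0, 0, 0, 1, 6.0, -1.9, 0.1, 0, 0, 0, 1, 6.6, -2.2, 0.1, 0, 0, 0, 1, 7.1, -2.6, 0.1, 0, 0, 0, 1, 7.6, -3.1, 0.1, 0, 0, 0, 1, 8.1, -3.6, 0.1, 0, 0, 0],
)

```text
time_s: 4.0
ee_pos: [0.644, -0.098, 0.218]
eef_rot: [-3.139, -0.0, 1.178]
force: [-4.0, 1.7, 2.6]
grip_width: 0.0007
```

```bash
python3 arc.py 41 -19 12; python3 - <<'E'
from h import *
from station import viewer
p=[];
for c in ["scene","side","wrist"]:
    i=viewer.camera_info(c); q,d=viewer.camera(c); measure(q,d,i,c); p.append(q)
cv2.imwrite("pics/c.png",np.vstack([cv2.resize(p[2],(400,300)),cv2.resize(p[1][120:312,150:406],(400,300))]))
E
```

```text
[ 0.644 -0.098  0.218] ang 40.7 r 0.0798 F [-4.   1.7  2.6]
[1, 0.4, -0.5, -0.0, 0, 0, 0, 1, 0.8, -1.1, -0.0, 0, 0, 0, 1, 1.1, -1.7, -0.0, 0, 0, 0, 1, 1.4, -2.3, -0.0, 0, 0, 0, 1, 1.6, -3.0, -0.0, 0, 0, 0, 1, 1.8, -3.7, -0.0, 0, 0, 0, 1, 1.9, -4.4, -0.0, 0, 0, 0, 1, 2.0, -5.1, -0.0, 0, 0, 0, 1, 1.9, -5.8, -0.0, 0, 0, 0, 1, 1.9, -6.5, -0.0, 0, 0, 0, 1, 1.7, -7.1, -0.0, 0, 0, 0, 1, 1.5, -7.8, -0.0, 0, 0, 0]
scene green 778 [ 0.504 -0.234  0.18 ] [ 0.672 -0.076  0.199]
 circle [ 0.5868 -0.1504  0.0755] (array([ 0.58907633, -0.14955231,  0.0790432 ]), np.float64(0.003026934856927798))
 red 107 [ 0.6209 -0.0354  0.1931] (np.float64(231.46728971962617), np.float64(202.9626168224299))
 handle 273 [ 0.6584 -0.113 ] 0.00431344916158347 mean [ 0.6614 -0.1137  0.2413] ztop 0.261757868738277
side green 1710 [ 0.498 -0.236  0.18 ] [ 0.667 -0.067  0.2  ]
 circle [ 0.5822 -0.1543  0.0772] (array([ 0.58226768, -0.15417103,  0.0793444 ]), np.float64(0.0031261788988887107))
 red 111 [ 0.6173 -0.0385  0.1932] (np.float64(277.2162162162162), np.float64(204.0810810810811))
 handle 448 [ 0.6544 -0.1187] 0.0050208079198997765 mean [ 0.6503 -0.1223  0.2404] ztop 0.26174150807536606
wrist green 22636 [ 0.497 -0.234  0.18 ] [ 0.668 -0.064  0.202]
 circle [ 0.5821 -0.1491  0.0748] (array([ 0.5829756, -0.1481186,  0.0776174]), np.float64(0.003760154706653375))
 red 2289 [ 0.6176 -0.0354  0.193 ] (np.float64(336.85626911314984), np.float64(148.30056793359546))
 handle 2479 [ 0.6443 -0.1056] 0.004183820501807366 mean [ 0.6385 -0.1025  0.2412] ztop 0.2619779561406884
```

View pics/c.png

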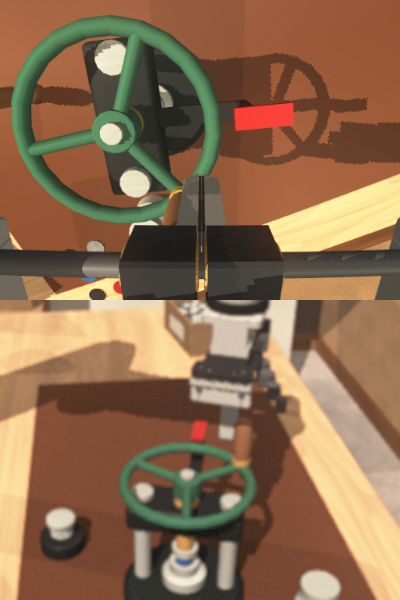

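The wheel turns well: the handle is at (175,208) in the wrist picture, held against the fingers, with about 4 N on the tool. I'll continue round.

>>> carry_out(
  commands=[1, 0.4, -0.5, 0, 0, 0, 0, 1, 0.8, -1.1, 0, 0, 0, 0, 1, 1.1, -1.7, 0, 0, 0, 0, 1, 1.4, -2.3, 0, 0, 0, 0, 1, 1.6, -3.0, 0, 0, 0, 0, 1, 1.8, -3.7, 0, 0, 0, 0, 1, 1.9, -4.4, 0, 0, 0, 0, 1, 2.0, -5.1, 0, 0, 0, 0, 1, 1.9, -5.8, 0, 0, 0, 0, 1, 1.9, -6.5, 0, 0, 0, 0, 1, 1.7, -7.1, 0, 0, 0, 0, 1, 1.5, -7.8, 0, 0, 0, 0],
)

```text
time_s: 5.15
ee_pos: [0.6587, -0.1766, 0.2176]
eef_rot: [-3.139, 0.0, 1.177]
force: [1.5, 2.9, 0.1]
grip_width: 0.0001
```

```bash
python3 arc.py -19 -79 12
```

```text
[ 0.6587 -0.1766  0.2176] ang -19.5 r 0.0797 F [1.5 2.9 0.1]
[1, -0.2, -0.6, 0.0, 0, 0, 0, 1, -0.5, -1.2, 0.0, 0, 0, 0, 1, -0.9, -1.8, 0.0, 0, 0, 0, 1, -1.3, -2.4, 0.0, 0, 0, 0, 1, -1.8, -2.9, 0.0, 0, 0, 0, 1, -2.3, -3.4, 0.0, 0, 0, 0, 1, -2.8, -3.8, 0.0, 0, 0, 0, 1, -3.4, -4.2, 0.0, 0, 0, 0, 1, -4.0, -4.5, 0.0, 0, 0, 0, 1, -4.7, -4.8, 0.0, 0, 0, 0, 1, -5.3, -5.0, 0.0, 0, 0, 0, 1, -6.0, -5.2, 0.0, 0, 0, 0]
```

>>> carry_out(
  commands=[1, -0.2, -0.6, 0, 0, 0, 0, 1, -0.5, -1.2, 0, 0, 0, 0, 1, -0.9, -1.8, 0, 0, 0, 0, 1, -1.3, -2.4, 0, 0, 0, 0, 1, -1.8, -2.9, 0, 0, 0, 0, 1, -2.3, -3.4, 0, 0, 0, 0, 1, -2.8, -3.8, 0, 0, 0, 0, 1, -3.4, -4.2, 0, 0, 0, 0, 1, -4.0, -4.5, 0, 0, 0, 0, 1, -4.7, -4.8, 0, 0, 0, 0, 1, -5.3, -5.0, 0, 0, 0, 0, 1, -6.0, -5.2, 0, 0, 0, 0],
)

```text
time_s: 6.15
ee_pos: [0.598, -0.2289, 0.2176]
eef_rot: [-3.139, 0.0, 1.177]
force: [2.6, -0.8, -1.3]
grip_width: 0.0003
```

```bash
python3 arc.py -79 -139 12
```

```text
[ 0.598  -0.2289  0.2176] ang -79.6 r 0.0802 F [ 2.6 -0.8 -1.3]
[1, -0.6, -0.1, 0.0, 0, 0, 0, 1, -1.3, -0.1, 0.0, 0, 0, 0, 1, -2.0, -0.1, 0.0, 0, 0, 0, 1, -2.7, -0.0, 0.0, 0, 0, 0, 1, -3.4, 0.1, 0.0, 0, 0, 0, 1, -4.1, 0.3, 0.0, 0, 0, 0, 1, -4.7, 0.6, 0.0, 0, 0, 0, 1, -5.3, 0.9, 0.0, 0, 0, 0, 1, -5.9, 1.3, 0.0, 0, 0, 0, 1, -6.5, 1.7, 0.0, 0, 0, 0, 1, -7.0, 2.1, 0.0, 0, 0, 0, 1, -7.5, 2.6, 0.0, 0, 0, 0]
```

>>> carry_out(
  commands=[1, -0.6, -0.1, 0, 0, 0, 0, 1, -1.3, -0.1, 0, 0, 0, 0, 1, -2.0, -0.1, 0, 0, 0, 0, 1, -2.7, 0, 0, 0, 0, 0, 1, -3.4, 0.1, 0, 0, 0, 0, 1, -4.1, 0.3, 0, 0, 0, 0, 1, -4.7, 0.6, 0, 0, 0, 0, 1, -5.3, 0.9, 0, 0, 0, 0, 1, -5.9, 1.3, 0, 0, 0, 0, 1, -6.5, 1.7, 0, 0, 0, 0, 1, -7.0, 2.1, 0, 0, 0, 0, 1, -7.5, 2.6, 0, 0, 0, 0],
)

```text
time_s: 7.15
ee_pos: [0.5225, -0.2026, 0.2176]
eef_rot: [-3.14, 0.0, 1.177]
force: [1.9, -1.5, -0.1]
grip_width: 0.0007
```

```bash
python3 arc.py -139 -199 12; python3 - <<'E'
from h import *
from station import viewer
p=[];
for c in ["scene","side"]:
    i=viewer.camera_info(c); q,d=viewer.camera(c); p.append(q)
cv2.imwrite("pics/d.png",np.vstack([cv2.resize(p[0][120:312,100:356],(400,300)),cv2.resize(p[1][120:312,150:406],(400,300))]))
E
```

```text
[ 0.5225 -0.2026  0.2176] ang -139.2 r 0.0805 F [ 1.9 -1.5 -0.1]
[1, -0.4, 0.6, 0.0, 0, 0, 0, 1, -0.8, 1.1, 0.0, 0, 0, 0, 1, -1.1, 1.8, 0.0, 0, 0, 0, 1, -1.4, 2.4, 0.0, 0, 0, 0, 1, -1.6, 3.1, 0.0, 0, 0, 0, 1, -1.8, 3.7, 0.0, 0, 0, 0, 1, -1.9, 4.4, 0.0, 0, 0, 0, 1, -1.9, 5.1, 0.0, 0, 0, 0, 1, -1.9, 5.8, 0.0, 0, 0, 0, 1, -1.8, 6.5, 0.0, 0, 0, 0, 1, -1.7, 7.2, 0.0, 0, 0, 0, 1, -1.5, 7.9, 0.0, 0, 0, 0]
```

View pics/d.png

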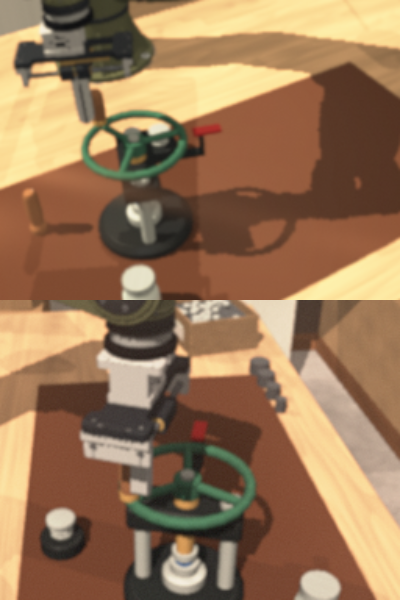

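The handle stays ahead of the fingers: scene (98,105), side (128,488). The bystanders have not moved. I'll go on.

>>> carry_out(
  commands=[1, -0.4, 0.6, 0, 0, 0, 0, 1, -0.8, 1.1, 0, 0, 0, 0, 1, -1.1, 1.8, 0, 0, 0, 0, 1, -1.4, 2.4, 0, 0, 0, 0, 1, -1.6, 3.1, 0, 0, 0, 0, 1, -1.8, 3.7, 0, 0, 0, 0, 1, -1.9, 4.4, 0, 0, 0, 0, 1, -1.9, 5.1, 0, 0, 0, 0, 1, -1.9, 5.8, 0, 0, 0, 0, 1, -1.8, 6.5, 0, 0, 0, 0, 1, -1.7, 7.2, 0, 0, 0, 0, 1, -1.5, 7.9, 0, 0, 0, 0],
)

```text
time_s: 8.25
ee_pos: [0.5073, -0.1224, 0.2177]
eef_rot: [-3.139, 0.0, 1.178]
force: [-0.4, -3.3, -1.1]
grip_width: 0.0007
```

```bash
python3 arc.py -199 -249 12
```

```text
[ 0.5073 -0.1224  0.2177] ang 160.1 r 0.081 F [-0.4 -3.3 -1.1]
[1, 0.3, 0.4, 0.0, 0, 0, 0, 1, 0.5, 0.9, 0.0, 0, 0, 0, 1, 0.8, 1.4, 0.0, 0, 0, 0, 1, 1.1, 1.9, 0.0, 0, 0, 0, 1, 1.5, 2.4, 0.0, 0, 0, 0, 1, 1.9, 2.8, 0.0, 0, 0, 0, 1, 2.3, 3.2, 0.0, 0, 0, 0, 1, 2.7, 3.6, 0.0, 0, 0, 0, 1, 3.2, 3.9, 0.0, 0, 0, 0, 1, 3.7, 4.2, 0.0, 0, 0, 0, 1, 4.2, 4.5, 0.0, 0, 0, 0, 1, 4.7, 4.7, 0.0, 0, 0, 0]
```

>>> carry_out(
  commands=[1, 0.3, 0.4, 0, 0, 0, 0, 1, 0.5, 0.9, 0, 0, 0, 0, 1, 0.8, 1.4, 0, 0, 0, 0, 1, 1.1, 1.9, 0, 0, 0, 0, 1, 1.5, 2.4, 0, 0, 0, 0, 1, 1.9, 2.8, 0, 0, 0, 0, 1, 2.3, 3.2, 0, 0, 0, 0, 1, 2.7, 3.6, 0, 0, 0, 0, 1, 3.2, 3.9, 0, 0, 0, 0, 1, 3.7, 4.2, 0, 0, 0, 0, 1, 4.2, 4.5, 0, 0, 0, 0, 1, 4.5, 4.6, 0, 0, 0, 0],
)

```text
time_s: 9.25
ee_pos: [0.5529, -0.0758, 0.2176]
eef_rot: [-3.138, -0.0, 1.178]
force: [-2.8, 0.6, 1.3]
grip_width: 0.0004
```

```bash
cat >> h.py <<'E'
def spokes(p,d,i,C=(.5835,-.150),off=0):
    # angle of the handle's spoke (3 spokes, 120 deg apart) from green points inside the rim
    X,h,u,v=cloud(p,d,i)
    R=X[:,:2]-np.array(C); r=np.hypot(*R.T)
    g=(h[:,0]>40)&(h[:,0]<90)&(h[:,1]>60)&(X[:,2]>.18)&(X[:,2]<.205)&(r>.03)&(r<.062)
    a=np.arctan2(R[g,1],R[g,0]); m=np.exp(3j*a).mean()
    return g.sum(), (np.degrees(np.angle(m))/3)%120, abs(m)
E
python3 arc.py 111 97 6; python3 - <<'E'
from h import *
from station import viewer
for c in ["scene","side"]:
    z=np.load(c+'.npz'); print('start',c,spokes(z['p'],z['d'],z))
p=[]
for c in ["scene","side","wrist"]:
    i=viewer.camera_info(c); q,d=viewer.camera(c); print(c,spokes(q,d,i)); p.append(q)
cv2.imwrite("pics/e.png",np.vstack([cv2.resize(p[2],(400,300)),cv2.resize(p[1][120:312,150:406],(400,300))]))
E
```

```text
[ 0.5529 -0.0758  0.2176] ang 112.4 r 0.0802 F [-2.8  0.6  1.3]
[1, 0.5, 0.2, 0.0, 0, 0, 0, 1, 0.8, 0.3, 0.0, 0, 0, 0, 1, 1.1, 0.3, 0.0, 0, 0, 0, 1, 1.4, 0.4, 0.0, 0, 0, 0, 1, 1.8, 0.5, 0.0, 0, 0, 0, 1, 2.1, 0.5, 0.0, 0, 0, 0]
start scene (np.int64(109), np.float64(73.3530906307536), np.float64(0.9534773117529273))
start side (np.int64(213), np.float64(72.89531981657575), np.float64(0.9691689789180558))
scene (np.int64(101), np.float64(93.85866873661487), np.float64(0.9525165378294678))
side (np.int64(223), np.float64(93.56500211399226), np.float64(0.9711494179992243))
wrist (np.int64(1045), np.float64(91.56855811452813), np.float64(0.9620446786138172))
```

View pics/e.png

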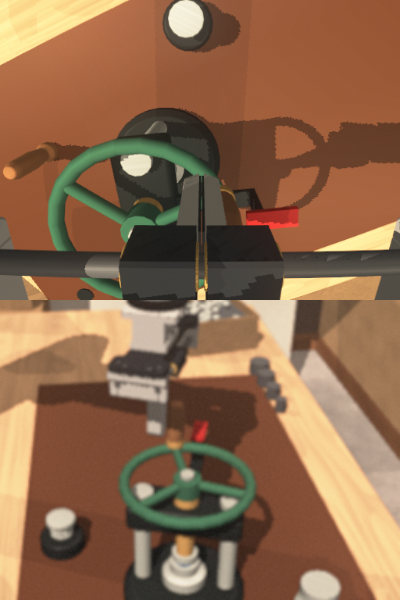

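The spoke angles from the scene and side cameras agree: 20.6° remain. The handle is at (177,425) in the side picture, just short of the pointer at (200,430). I'll push about 17° slowly, then measure again.

```bash
python3 arc.py 112.4 94.5 9
```

```text
[ 0.5527 -0.0762  0.2176] ang 112.7 r 0.0799 F [ 0.2  0.4 -0.4]
[1, 0.3, 0.1, 0.0, 0, 0, 0, 1, 0.6, 0.2, 0.0, 0, 0, 0, 1, 0.8, 0.3, 0.0, 0, 0, 0, 1, 1.1, 0.4, 0.0, 0, 0, 0, 1, 1.4, 0.4, 0.0, 0, 0, 0, 1, 1.6, 0.5, 0.0, 0, 0, 0, 1, 1.9, 0.5, 0.0, 0, 0, 0, 1, 2.2, 0.6, 0.0, 0, 0, 0, 1, 2.5, 0.6, 0.0, 0, 0, 0]
```

>>> carry_out(
  commands=[1, 0.3, 0.1, 0, 0, 0, 0, 1, 0.6, 0.2, 0, 0, 0, 0, 1, 0.8, 0.3, 0, 0, 0, 0, 1, 1.1, 0.4, 0, 0, 0, 0, 1, 1.4, 0.4, 0, 0, 0, 0, 1, 1.6, 0.5, 0, 0, 0, 0, 1, 1.9, 0.5, 0, 0, 0, 0, 1, 2.2, 0.6, 0, 0, 0, 0, 1, 2.4, 0.6, 0, 0, 0, 0, 1, 2.4, 0.6, 0, 0, 0, 0],
)

```text
time_s: 10.23
ee_pos: [0.5771, -0.0702, 0.2176]
eef_rot: [-3.139, -0.0, 1.178]
force: [-0.4, 0.9, 0.9]
grip_width: 0.0005
```

```bash
python3 arc.py 94.5 92 1; python3 - <<'E'
from h import *
from station import viewer
for k in (0,1):
  for c in ["scene","side"]:
    i=viewer.camera_info(c); q,d=viewer.camera(c); print(c,spokes(q,d,i))
E
```

```text
[ 0.5771 -0.0702  0.2176] ang 94.6 r 0.08 F [-0.4  0.9  0.9]
[1, 0.4, 0.0, 0.0, 0, 0, 0]
scene (np.int64(106), np.float64(77.92898318423138), np.float64(0.9509286821570901))
side (np.int64(209), np.float64(77.2812396050189), np.float64(0.9712758136778213))
scene (np.int64(106), np.float64(78.07826379858324), np.float64(0.9518772074333351))
side (np.int64(210), np.float64(77.12978943285171), np.float64(0.9710892890810516))
```

>>> carry_out(
  commands=[1, 0.2, -0.05, 0, 0, 0, 0, 1, 0.4, -0.1, 0, 0, 0, 0, 1, 0.55, -0.15, 0, 0, 0, 0, 1, 0.55, -0.15, 0, 0, 0, 0, 1, 0.55, -0.15, 0, 0, 0, 0],
)

```text
time_s: 10.85
ee_pos: [0.5825, -0.0719, 0.2177]
eef_rot: [-3.14, -0.0, 1.178]
force: [-0.1, 1.1, -0.0]
grip_width: 0.0004
```

```bash
python3 - <<'E'
from h import *
from station import viewer
for k in (0,1):
  for c in ["scene","side"]:
    i=viewer.camera_info(c); q,d=viewer.camera(c); print(c,spokes(q,d,i))
E
```

```text
scene (np.int64(113), np.float64(74.00131374023033), np.float64(0.9523484859532668))
side (np.int64(209), np.float64(73.05928826392352), np.float64(0.9680629942490931))
scene (np.int64(111), np.float64(73.81684409973465), np.float64(0.9567111835092956))
side (np.int64(211), np.float64(72.95850780525635), np.float64(0.9710223872610253))
```

Within about 0.4° of the start angle and not beyond it. I'll back straight off, then rise clear.

>>> carry_out(
  commands=[1, -0.8, 0.4, 0, 0, 0, 0, 1, -1.8, 0.9, 0, 0, 0, 0, 1, -2.5, 1.2, 0, 0, 0, 0, 1, -2.5, 1.2, 2, 0, 0, 0, 1, -2.5, 1.2, 6, 0, 0, 0, 1, -2.5, 1.2, 10, 0, 0, 0, 1, -2.5, 1.2, 14, 0, 0, 0, 1, -4, 4, 16, 0, 0, 0, 1, -6, 7, 16, 0, 0, 0, 1, -8, 10, 16, 0, 0, 0, 1, -10, 13, 16, 0, 0, 0, 1, -10, 13, 16, 0, 0, 0],
)

```text
time_s: 12.05
ee_pos: [0.48, 0.0616, 0.379]
eef_rot: [-3.142, -0.002, 1.181]
force: [0.1, 0.9, 0.5]
grip_width: 0.0003
```

```bash
python3 - <<'E'
from h import *
from station import viewer,ctrl
p=[]
for c in ["scene","side"]:
    i=viewer.camera_info(c); q,d=viewer.camera(c); print(c,spokes(q,d,i)); measure(q,d,i,c); p.append(q)
cv2.imwrite("pics/f.png",np.vstack([cv2.resize(p[0][120:312,100:356],(400,300)),cv2.resize(p[1][150:384,100:412],(400,300))]))
E
```

```text
scene (np.int64(109), np.float64(74.01532020919217), np.float64(0.9478374921836705))
scene green 890 [ 0.504 -0.234  0.181] [ 0.672 -0.07   0.199]
 circle [ 0.5874 -0.1506  0.0759] (array([ 0.58868515, -0.14996015,  0.07883027]), np.float64(0.003276332312247856))
 red 108 [ 0.621  -0.0354  0.1931] (np.float64(231.49074074074073), np.float64(202.9537037037037))
 handle 183 [ 0.605  -0.0718] 0.002922929312837796 mean [ 0.6135 -0.0758  0.2393] ztop 0.26140569973540023
side (np.int64(218), np.float64(73.05967777889228), np.float64(0.9698833835069143))
side green 1750 [ 0.497 -0.237  0.18 ] [ 0.666 -0.067  0.199]
 circle [ 0.5823 -0.1535  0.0769] (array([ 0.58205756, -0.15424186,  0.07912788]), np.float64(0.0031499659426214273))
 red 3 [ 0.6309 -0.0222  0.1928] (np.float64(282.0), np.float64(200.0))
 handle 260 [ 0.6064 -0.0715] 0.0026989984261695443 mean [ 0.6047 -0.0811  0.2385] ztop 0.2603386000105622
```

View pics/f.png

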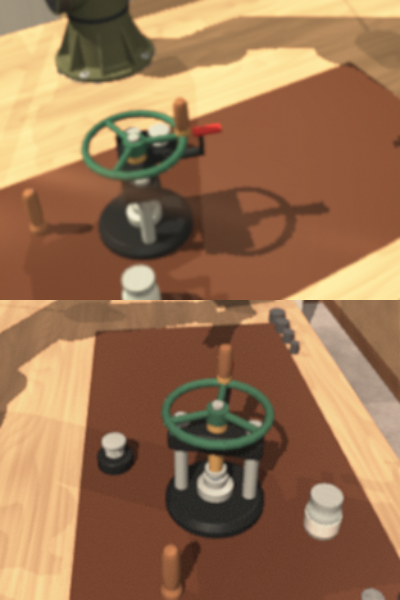

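The handle is back at the pointer: scene (181,117), with the pointer at (207,129). Its measured position matches the start within 1 mm. The punch, die and jar are undisturbed and the arm is clear, so I'm handing in.

```bash
python3 -c "
from station import ticket
print(ticket.hand_in())"
```

```text
the job is handed in; nothing more can be done
None
```

I pushed the handle round with the closed fingers, clockwise through one full turn, without gripping it. Then I backed off, rose clear and handed the job in at about 12 s of the 51 s allowed.

- **Final wheel angle:** measured from the spokes, it is 0.2° (side camera) to 0.7° (scene camera) short of the full turn. The handle is within about 1 mm of where it started, and it does not go past the pointer.
- **Forces:** the tool force read no more than about 5 N at the end of each move. I did not see readings in between.
- **Bystanders:** the punch, die and jar look unmoved in the last pictures; I did not re-measure their positions.
- **Disagreement between cameras:** partway through, the wrist camera put the spoke angle about 2° from the other two. I used the scene and side cameras compared with their own start readings instead.

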